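# Drive the sprung hub punch home with the mallet

### The arm

A 6-joint arm with a two-finger parallel gripper is mounted at the origin on a cart in front of the work surface, level with it; the furniture and walls round the work are solid. World frame = base frame: x ahead of the robot, y to its left, z up, the work surface at z = 0. Lengths are in m, angles in degrees, forces in N, time in s.
With the tool pointing down it reaches from about 0.4 to 0.825 m from the base axis. Payload 7 kg.
Tool frame: the origin (TCP) lies between the finger pads; the fingertips stand 19 mm ahead of it and the grasp point (between the pads) is the TCP; z points along the fingers, y is the line along which they close (so a half turn about z gives the same grasp; the last joint's range is limited). The gripper opens to 88 mm and grips with 3 to 60 N. Pads are 19 mm wide; open, the fingers measure 130 mm over their backs; the gripper's body (78 mm by 193 mm) begins 47 mm behind the grasp point.
Start: joints at [-49.326, 20.546, 0.682, 0, -70.136, -16.507], TCP at [0.276, -0.616, 0.246] pointing down, gripper open.
Joint ranges: [-176.03, 176.03], [-82.01, 121.73], [-58.28, 71.71], [-173.87, 95.51], [-174.79, -0.11], [-173.66, 173.66]. Speed limits (degrees/s): [136.94, 136.94, 172.46, 180, 180, 180].

### API

Orientations are given as [roll, pitch, yaw] about the fixed x, y, z axes, in that order (R = Rz(yaw) Ry(pitch) Rx(roll)).
In Python, from plant import get_obs, snapshot, close_job, spot_in, spot_point gives the robot as it stands.
- The arm moves only by the tool play_rows, never from a script. Its argument "plan" is a list of rows, each a list of 6 numbers: the shift along the tool's x, y, z in cm, then the turn, a rotation vector about the tool's x, y, z in degrees. A call has 1 to 20 rows; each row shifts and turns the commanded pose from where the row before left it, along the tool's axes as they then stand; what a row does not reach is not made up. A row lasts 1/12 s, in which the tool goes at most 41.7 mm and 7.16 degrees, less where a joint would pass 70% of its speed; a pose out of reach is approached as far as the arm can. A call is refused whole if a number of a shift passes 4.17 or a number of a turn 7.16, either way. A call with a gripper value outside its range is refused whole. "grip" is the finger opening in cm, from 0 to 8.76, set as the call begins (left out, the last holds). The fingers move at their own pace and stop on an object; the grip force is fixed at half the most. Time passes only in rows, so rows that do not move let the fingers close. It gives the time, the measured TCP pose, the force, the opening and the grip force at its end, in the units of the state.
- get_obs(): the state, without advancing time (a new reading comes with each control period).
- snapshot(name): name is "side" or "top"; returns a dict with "frame" (400x640x3 uint8, red, green, blue), "fx", "fy", "cx", "cy" (pixels), "k1" (the pictures are not rectified: a ray, as slopes to the right and down, at radius r is drawn at 1 + k1 r^2 times it, then the intrinsics apply), "position" and "attitude" of the camera in the world. Camera axes: x right, y down, z forward; pixel columns grow to the right and rows downward; lengths in m; the calibration is good to about 2 mm. A picture is of the moment at which its call begins. There is no depth.
- close_job(): hands the job in; it is judged then, once.
Trained networks look in the newest picture that a camera, given by its name, has taken for a name from the list of things; names that differ only in an ending like _2 or _b are one class to them, and where a whole thing is asked for, a point or a joint stands for the part that bears it (a point fixed in the world has none). Each returns a list of dicts, best first, with "score" (0 to 1); they miss things now and then, are a little off and sometimes report something else, mostly with a low value. They report only what shows in the picture. A call takes as long as a camera call.
- spot_in(camera, thing): "position" ([x, y, z] in m, in world coordinates, good to about 4 mm: the middle of the surface that is visible of it).
- spot_point(camera, thing): "position" ([x, y, z] in m, in world coordinates, good to about 4 mm: a listed point, or the origin of a listed thing).
The state is a dict: "clock": time; "joint_pos": joint angles; "qvel": joint speeds; "tau": joint torques, N m; "tool_pos": TCP position; "orientation": TCP orientation; "force": force on the tool from outside, world axes, zero at the start; "moment": the same for the moment, N m; "opening": finger opening in m; "gripper_force": force on a finger pad.
Only numpy, scipy, OpenCV 4.12 (cv2) and the standard library are available. Lean on these libraries where they do the work, as an engineer would, in place of code of your own. Each camera call takes 0.05 s, during which the arm holds its last target. There are 200 camera calls.

### The job

Set the hub of the toy wheel in the blue punch stand: lift the orange mallet out of its plywood cradle by the head, stand it on its striking face on the open bench and let go, then take it again by the handle. Reach in under the work light from the open front and drive the red-capped sprung punch fully down with brisk blows of the mallet, not a slow push, without touching the stand with the gripper. Finally stand the mallet on its striking face on the open bench, clear of the stand and the cradle, and leave the wooden block and the loose wheel lying near it where they are.

Things in the scene. Friction and masses are not known exactly. Their poses are not given: they have to be found in the camera images.
- mallet: Loose mallet, 0.28 kg. Orange head 54 mm (x) by 50 mm (y), 64 mm high over its two round black 52 mm striking faces. Origin: centre of the lower face, z up. Black handle level along -x, axis 32 mm above the origin: neck 20 mm wide from x -27 to -84 mm, grip 24 mm wide, 28 mm high, to x -150 mm. It balances standing on the face; so it starts, in the cradle.
- mallet_grip (a point): Point on the axis of the mallet's handle, 105 mm from the head's axis, 32 mm above the lower striking face; where to hold it for striking. Same axes as the mallet.
- cradle_seat (a point): Seat of the mallet's head on the fixed plywood cradle, on its 6 mm base board (80 mm wide, x -167 to +40 mm). The handle's channel runs along -x: 8 mm walls from x -48 to -160 mm, 34 mm apart inside, tops 62 mm above the bench, end wall at x -163 mm; no room in it for fingers. x: from handle to head, z up.
- stand: Fixed punch stand. Origin on the bench under the punch; open front faces -x. Blue base 12 mm thick, x -55 to +115 mm, 120 mm wide; bridge plate 104 mm wide, 50 mm deep, top at 50 mm, bush top at 54 mm. Rear column x +85 to +105 mm carries a work light over the punch, 70 mm wide, x -35 to +105 mm, underside at 183 mm, top at 201 mm. Only the mallet's head and neck fit under it.
- punch (a joint): Downward travel of the sprung punch in m: about 0 when up, 0.020 fully home with its cap on the bush. It takes about 5 to 7 N to drive and stays where it is driven.
- punch_top (a point): Centre of the top of the punch's red cap (36 mm diameter, 10 mm thick); 84 mm above the bench with the punch up, 64 mm when fully home.
- wood_block: Loose bare wooden block, 36 by 90 by 32 mm high, a bystander. Origin at the centre of its underside, long axis y.
- loose_wheel: Loose green toy wheel lying flat near the wooden block, 50 mm diameter, 21 mm high, a bystander. Origin at the centre of its underside.

How it is judged:
By the outcome, as a careful person would: the job done as asked, in the order asked, and still so for the second after the job is handed in, with the robot touching nothing.
It also fails if it takes over 61 s, if anything falls off the work surface, if the arm or the gripper's body presses on something with over 40 N, if the wrist force passes 120 N, or if a joint passes its speed limit or range.

## Working session

There is one attempt and no reset: what is moved stays moved. The work goes in short steps, Python scripts to look and compute and a tool call to move; the robot and the scene stay as the last step left them, time stands still between calls to the robot, and variables do not carry over. Pictures are saved under pics/ and viewed, at most 13 in all, crops included, and the job is handed in when it is done.

Besides the shell and the picture viewer there is one more tool, called as a command line: name --pt "numbers of a row" for each row, then --argument value for the rest. play_rows: Moves the arm, as the interface text tells. Its arguments: {"type":"object","properties":{"plan":{"type":"array","items":{"type":"array","items":{"type":"number"}}},"grip":{"type":"number"}},"required":["plan"]}

```bash
mkdir -p pics; ls; python3 - <<'E'
from plant import *
import cv2,numpy as np
print(get_obs())
for c in("side","top"):
    s=snapshot(c); cv2.imwrite(f"pics/{c}0.png",s["frame"][:,:,::-1])
    print(c,{k:v for k,v in s.items() if k!="frame"})
    for t in["mallet","mallet_grip","cradle_seat","stand","punch_top","wood_block","loose_wheel"]:
        print(t,[(np.round(d["position"],4).tolist(),round(d["score"],2)) for d in spot_point(c,t)[:3]])
E
```

```text
pics
{'clock': 0.0, 'joint_pos': array([-4.93242609e+01,  2.05903795e+01,  6.30769531e-01, -1.87795687e-02,
       -7.01353404e+01, -1.65055285e+01]), 'qvel': array([-0.03181482, -0.06635051, -0.02919186, -0.0376063 ,  0.00373618,
       -0.12624607]), 'tau': array([-1.19537628e-03, -5.82718670e+01,  2.93055439e+01,  6.99739069e+00,
        6.70002846e-03, -2.31056301e-04]), 'tool_pos': array([ 0.27613181, -0.6154104 ,  0.24461597]), 'orientation': array([ 1.79903946e+02, -1.00522252e-02, -1.55836177e+02]), 'force': array([-0.49952254, -0.11480688,  0.1497383 ]), 'moment': array([-0.03789062,  0.00729617,  0.02098048]), 'gripper_force': 0.0, 'opening': 0.08775684524752067}
side {'fx': 500.68567329376026, 'fy': 500.68567329376026, 'cx': 304.6612531703252, 'cy': 202.0856113066354, 'k1': -0.007708681548635021, 'position': array([0.21634052, 0.61074849, 0.52591943]), 'attitude': array([-117.91632276,   -0.18181151, -157.35575966])}
mallet [([0.551, 0.0555, 0.0013], 0.83)]
mallet_grip [([0.448, 0.0534, 0.0379], 0.69)]
cradle_seat [([0.5528, 0.0607, 0.004], 0.9)]
stand [([0.5368, -0.375, -0.0006], 0.63)]
punch_top [([0.5357, -0.373, 0.0807], 0.65)]
wood_block [([0.6084, -0.0513, -0.0009], 0.66)]
loose_wheel [([0.5944, -0.1899, -0.0031], 0.7)]
top {'fx': 381.4805846695639, 'fy': 381.4805846695639, 'cx': 319.5518220721951, 'cy': 199.84688866185553, 'k1': -0.07487304068793355, 'position': array([ 0.38079452, -0.12689537,  0.92628249]), 'attitude': array([-168.86154558,   -2.1357102 ,  -90.1213659 ])}
mallet [([0.5555, 0.0529, 0.0071], 0.98)]
mallet_grip [([0.4442, 0.058, 0.0382], 0.86)]
cradle_seat [([0.5522, 0.0604, 0.0032], 0.91), ([0.555, 0.0524, 0.0025], 0.23)]
stand [([0.4442, 0.055, 0.0368], 0.73), ([0.535, -0.3725, -0.0016], 0.72)]
punch_top [([0.539, -0.3759, 0.0808], 0.55)]
wood_block [([0.6052, -0.0529, -0.0013], 0.97)]
loose_wheel [([0.5984, -0.1923, -0.0036], 0.68)]
```

View pics/side0.png

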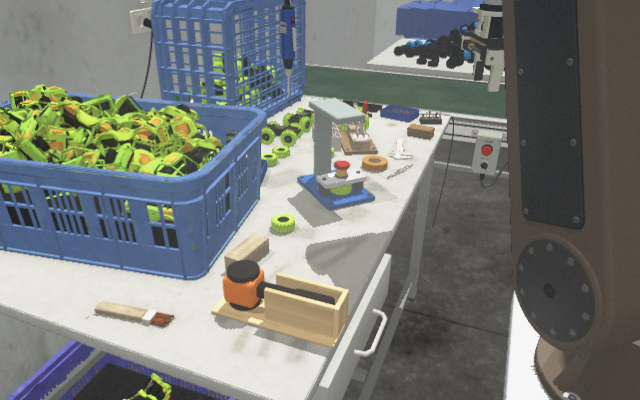

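View pics/top0.png

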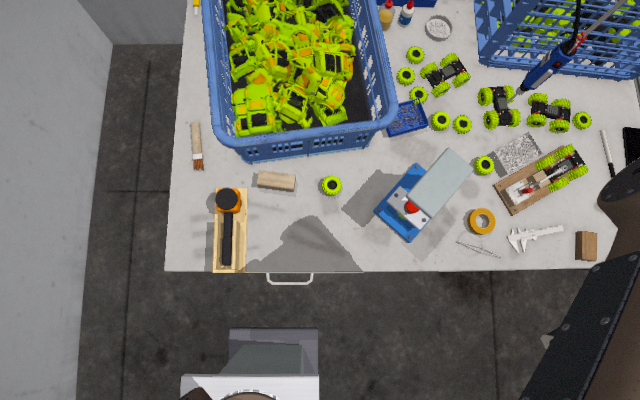

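Side: mallet in cradle (250,285), block (247,250), wheel (283,223), stand (335,185) with red cap (341,167). Top: mallet head (227,200), handle down to (227,262), block (276,181), wheel (331,185), stand cap (411,207), with the light extending to (450,170), so the stand is turned about -45°.

```bash
cat > h.py <<'E'
from plant import *
import cv2,numpy as np
from scipy.spatial.transform import Rotation as Rn
def cam(s): return Rn.from_euler("xyz",s["attitude"],degrees=True),np.array(s["position"])
def ray(s,u,v):
    d=np.array([(u-s["cx"])/s["fx"],(v-s["cy"])/s["fy"]]); p=d.copy()
    for _ in range(8): p=d/(1+s["k1"]*(p@p))
    return cam(s)[0].apply([*p,1])
def at(s,u,v,z):
    r=ray(s,u,v); c=cam(s)[1]; return c+r*(z-c[2])/r[2]
def proj(s,P):
    R,c=cam(s); q=R.inv().apply(np.array(P)-c); p=q[:,:2]/q[:,2:]
    p=p*(1+s["k1"]*(p**2).sum(1,keepdims=True)); return p*[s["fx"],s["fy"]]+[s["cx"],s["cy"]]
def sp(c,t): return [(np.round(d["position"],4).tolist(),round(d["score"],2)) for d in spot_point(c,t)[:2]]
E
python3 - <<'E'
from h import *
s=snapshot("top"); f=s["frame"][:,:,::-1]
a=cv2.resize(f[140:240,370:470],(400,400),interpolation=cv2.INTER_CUBIC)
b=cv2.resize(f[180:280,180:280],(400,400),interpolation=cv2.INTER_CUBIC)
o=np.hstack([a,b]);
def draw(P,col,off):
    q=((proj(s,P)-off[:2])*4+[off[2],0]).astype(int); cv2.polylines(o,[q],True,col,1)
def pts(x0,x1,w,z,o,yaw):
    P=np.array([[x0,-w,z],[x1,-w,z],[x1,w,z],[x0,w,z]]); return Rn.from_euler("z",yaw,degrees=True).apply(P)+[*o,0]
for yaw,col in((-45,(0,255,255)),(-40,(0,0,255))):
    draw(pts(-.055,.115,.06,.012,(.537,-.374),yaw),col,(370,140,0))
    draw(pts(-.035,.105,.035,.201,(.537,-.374),yaw),col,(370,140,0))
draw(pts(-.167,.04,.04,.006,(.5525,.0605),0),(255,0,255),(180,180,400))
draw(pts(-.16,-.048,.025,.062,(.5525,.0605),0),(255,0,255),(180,180,400))
cv2.imwrite("pics/z1.png",o)
for c in("top","side"):
    s=snapshot(c)
    for t in("mallet","mallet_grip","cradle_seat","stand","punch_top"): print(c,t,sp(c,t))
E
```

```text
top mallet [([0.5563, 0.0546, 0.0088], 0.62)]
top mallet_grip [([0.4434, 0.0576, 0.0378], 0.93)]
top cradle_seat [([0.5501, 0.0572, 0.0042], 0.72)]
top stand [([0.5359, -0.3735, 0.0014], 0.81), ([0.5374, -0.3757, 0.082], 0.41)]
top punch_top [([0.5394, -0.3752, 0.084], 0.55)]
side mallet [([0.555, 0.0569, 0.0026], 0.96)]
side mallet_grip []
side cradle_seat [([0.5556, 0.0624, 0.0029], 0.69)]
side stand [([0.5365, -0.3718, -0.0007], 0.66)]
side punch_top [([0.5352, -0.3762, 0.0823], 0.73), ([0.5975, -0.1894, 0.0002], 0.29)]
```

View pics/z1.png

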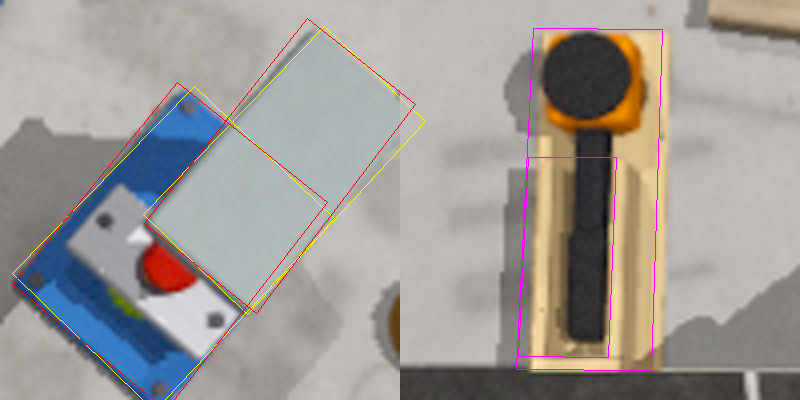

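Left crop: stand outlines show yaw between -40 and -45; cap at crop (168,262), i.e. px (412,205). Right crop: mallet face centre at crop (587,76), i.e. px (226.7,199); handle end at (588,340), px (227,265). The cradle is turned about +1° or 2°. I'll refine these numerically.

```bash
python3 - <<'E'
from h import *
s=snapshot("top"); f=s["frame"].astype(int); 
m=(f.max(2)<75); m2=np.zeros_like(m); m2[180:271,205:250]=m[180:271,205:250]
n,l,st,c=cv2.connectedComponentsWithStats(m2.astype(np.uint8)); k=1+st[1:,4].argmax(); ys,xs=np.where(l==k)
print(st[k])
# face circle: rows near the top
h=[(y,xs[ys==y].min(),xs[ys==y].max()) for y in range(ys.min(),ys.max()+1)]
print(h[::4])
hd=[(y,a,b) for y,a,b in h]
w=np.array([b-a for _,a,b in h]); 
for y,a,b in h:
    if y>=214 and (y-214)%10==0: print(y,at(s,(a+b)/2,y,.05).round(4),b-a+1)
fc=[r for r in h if r[2]-r[1]>12]; yy=[r[0] for r in fc]; print("face",np.mean([(r[1]+r[2])/2 for r in fc]),at(s,226.7,199,.070).round(4))
# light plate top
g=s["frame"]; sat=g.max(2).astype(int)-g.min(2); mm=np.zeros(g.shape[:2],np.uint8)
x,y=proj(s,[[.575,-.409,.201]])[0].astype(int); print(x,y,g[y,x])
ff=np.zeros((402,642),np.uint8); cv2.floodFill(g.copy(),ff,(int(x),int(y)),0,(6,)*3,(6,)*3,4|cv2.FLOODFILL_MASK_ONLY|(255<<8)|cv2.FLOODFILL_FIXED_RANGE)
cs,_=cv2.findContours(ff[1:-1,1:-1],0,1); cn=max(cs,key=cv2.contourArea); r=cv2.minAreaRect(cn); print(r)
P=np.array([at(s,*q,.201) for q in cv2.boxPoints(r)]); print(P.round(4).tolist())
e=np.diff(np.vstack([P,P[:1]]),axis=0); print(np.linalg.norm(e,axis=1),np.degrees(np.arctan2(e[:,1],e[:,0])),P.mean(0))
# red cap
hs=cv2.cvtColor(g,cv2.COLOR_RGB2HSV)
E
```

```text
[222 212  11  54 488]
[(212, np.int64(224), np.int64(231)), (216, np.int64(224), np.int64(232)), (220, np.int64(224), np.int64(232)), (224, np.int64(224), np.int64(232)), (228, np.int64(224), np.int64(231)), (232, np.int64(223), np.int64(231)), (236, np.int64(223), np.int64(231)), (240, np.int64(222), np.int64(231)), (244, np.int64(222), np.int64(231)), (248, np.int64(222), np.int64(231)), (252, np.int64(222), np.int64(231)), (256, np.int64(222), np.int64(230)), (260, np.int64(222), np.int64(230)), (264, np.int64(223), np.int64(230))]
214 [0.5189 0.0522 0.05  ] 9
224 [0.4956 0.0512 0.05  ] 9
234 [0.4725 0.0526 0.05  ] 9
244 [0.4496 0.0528 0.05  ] 10
254 [0.4269 0.053  0.05  ] 9
264 [0.4044 0.051  0.05  ] 8
face nan [0.5503 0.0526 0.07  ]
446 175 [174 180 182]
((441.0384216308594, 181.80767822265625), (32.644432067871094, 63.05094909667969), 41.0548095703125)
[[0.5346, -0.3286, 0.201], [0.6343, -0.4199, 0.201], [0.5896, -0.4682, 0.201], [0.492, -0.3757, 0.201]]
[0.13521187 0.065842   0.13443296 0.0635077 ] [ -42.43593256 -132.82879242  136.56938303   47.87776503] [ 0.56261273 -0.39810667  0.201     ]
  return _methods._mean(a, axis=axis, dtype=dtype,
  ret = ret.dtype.type(ret / rcount)
```

```bash
cat >> h.py <<'E'
def need(pos,yaw,rpy=None):
    o=get_obs(); R=Rn.from_euler("xyz",o["orientation"],degrees=True)
    T=Rn.from_euler("xyz",rpy or [180,0,yaw],degrees=True)
    d=(R.inv().apply(np.array(pos)-o["tool_pos"])*100).round(2); r=(R.inv()*T).as_rotvec(degrees=True).round(2)
    print("t",round(o["clock"],2),"pos",o["tool_pos"].round(4),"rpy",o["orientation"].round(2),"F",o["force"].round(1),"op",round(o["opening"],4),"| shift",d,"n",np.ceil(np.linalg.norm(d)/4.17),"each",(d/np.ceil(np.linalg.norm(d)/4.17)).round(3),"turn",r)
E
python3 -c "
from h import *
need([.552,.054,.2],180)"
```

```text
t 1.5 pos [ 0.2763 -0.6158  0.2455] rpy [ 180.      0.   -155.83] F [ 0.9  0.2 -0.5] op 0.0877 | shift [-52.57  49.82   4.56] n 18.0 each [-2.921  2.768  0.253] turn [ 0.   -0.   24.17]
```

play_rows --pt "-1.5 1.4 0 0 0 0" --pt "-2.84 2.69 0.2 0 0 0" --pt "-2.84 2.69 0.2 0 0 0" --pt "-2.84 2.69 0.2 0 0 0" --pt "-2.84 2.69 0.2 0 0 0" --pt "-2.84 2.69 0.2 0 0 0" --pt "-2.84 2.69 0.2 0 0 0" --pt "-2.84 2.69 0.2 0 0 0" --pt "-2.84 2.69 0.2 0 0 0" --pt "-2.84 2.69 0.2 0 0 0" --pt "-2.84 2.69 0.2 0 0 0" --pt "-2.84 2.69 0.3 0 0 0" --pt "-2.84 2.69 0.3 0 0 0" --pt "-2.84 2.69 0.3 0 0 0" --pt "-2.84 2.69 0.3 0 0 0" --pt "-2.84 2.69 0.3 0 0 0" --pt "-2.84 2.69 0.3 0 0 0" --pt "-2.84 2.69 0.3 0 0 0" --pt "-2.84 2.69 0.3 0 0 0" --grip 8.76

```text
clock: 3.08
tool_pos: [0.5529, 0.0562, 0.2018]
orientation: [-180.0, 0.0, -155.8]
force: [0.8, -0.8, 0.3]
opening: 0.0876
gripper_force: 0.0
```

play_rows --pt "0 0 0 0 0 6" --pt "0 0 0 0 0 6" --pt "0 0 0 0 0 6" --pt "0 0 0 0 0 6" --pt "0 0 0 0 0 0"

```text
clock: 3.5
tool_pos: [0.5525, 0.0544, 0.2016]
orientation: [180.0, 0.0, 179.9]
force: [-0.0, 0.1, 0.0]
opening: 0.0877
gripper_force: 0.0
```

```bash
python3 -c "
from h import *
need([.552,.054,.044],180)
print(get_obs()['joint_pos'].round(1))
for c in('side',):
  s=snapshot(c); print(sp(c,'mallet'),sp(c,'mallet_grip'))"
```

```text
t 3.5 pos [0.5525 0.0544 0.2016] rpy [180.     0.   179.92] F [-0.   0.1  0. ] op 0.0877 | shift [ 0.05 -0.04 15.76] n 4.0 each [ 0.012 -0.01   3.94 ] turn [ 0.    0.   -0.08]
[  25.8   11.3  -18.2    0.   -60.5 -115.9]
[([0.5538, 0.0593, 0.0038], 0.82)] [([0.4446, 0.051, 0.035], 0.61)]
```

play_rows --pt "0 0 3 0 0 0" --pt "0 0 3 0 0 0" --pt "0 0 3 0 0 0" --pt "0 0 3 0 0 0" --pt "0 0 2.2 0 0 0" --pt "0 0 1.5 0 0 0" --pt "0 0 0 0 0 0"

```text
clock: 4.23
tool_pos: [0.5504, 0.0532, 0.0414]
orientation: [-179.9, -0.3, -179.7]
force: [0.1, -1.7, -0.2]
opening: 0.0876
gripper_force: 0.0
```

play_rows --pt "0 0 0 0 0 0" --pt "0 0 0 0 0 0" --pt "0 0 0 0 0 0" --pt "0 0 0 0 0 0" --pt "0 0 0 0 0 0" --pt "0 0 0 0 0 0" --grip 3.5

```text
clock: 4.73
tool_pos: [0.5527, 0.0543, 0.0453]
orientation: [180.0, 0.1, -179.8]
force: [0.0, 0.1, -0.2]
opening: 0.0531
gripper_force: 0.0
```

play_rows --pt "0 0 0 0 0 0" --pt "0 0 0 0 0 0" --pt "0 0 0 0 0 0" --pt "0 0 0 0 0 0"

```text
clock: 5.07
tool_pos: [0.5529, 0.0544, 0.0452]
orientation: [180.0, 0.1, -179.8]
force: [-1.5, 1.1, 6.4]
opening: 0.0509
gripper_force: 30.0
```

play_rows --pt "0 0 -0.5 0 0 0" --pt "0 0 -1 0 0 0" --pt "0 0 -1.5 0 0 0" --pt "0 0 -2 0 0 0" --pt "0 0 -2 0 0 0" --pt "0 0 -2 0 0 0" --pt "0 0 -1 0 0 0" --pt "0 0 0 0 0 0" --pt "0 0 0 0 0 0"

```text
clock: 5.82
tool_pos: [0.5522, 0.0542, 0.1446]
orientation: [180.0, 0.0, -179.9]
force: [-1.0, 0.4, -3.8]
opening: 0.0508
gripper_force: 30.0
```

```bash
python3 -c "
from h import *
need([.515,-.165,.145],137)
s=snapshot('side'); print(sp('side','mallet'),sp('side','mallet_grip')); cv2.imwrite('pics/s2.png',s['frame'][:,:,::-1])"
```

```text
t 5.82 pos [0.5522 0.0542 0.1446] rpy [ 1.7996e+02  2.0000e-02 -1.7985e+02] F [-1.   0.4 -3.8] op 0.0508 | shift [  3.78 -21.91  -0.06] n 6.0 each [ 0.63  -3.652 -0.01 ] turn [4.000e-02 1.000e-02 4.315e+01]
[([0.5541, 0.0591, 0.1017], 0.65)] [([0.4472, 0.0515, 0.1359], 0.94), ([0.5954, -0.1902, -0.0007], 0.16)]
```

View pics/s2.png

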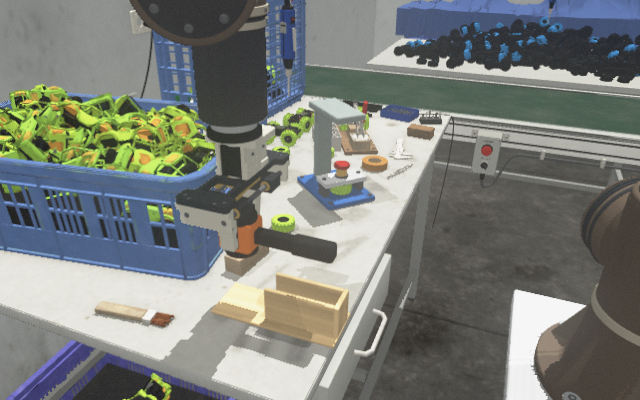

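The mallet is lifted clear, level, with its head at (247,235) and handle end at (335,250). Next I move it to the open bench.

play_rows --pt "0.2 -1.0 0 0 0 0" --pt "0.3 -2.0 0 0 0 0" --pt "0.5 -3.0 0 0 0 0" --pt "0.6 -3.5 0 0 0 0" --pt "0.6 -3.5 0 0 0 0" --pt "0.6 -3.4 0 0 0 0" --pt "0.5 -2.5 0 0 0 0" --pt "0.3 -2.0 0 0 0 0" --pt "0.2 -1.0 0 0 0 0" --pt "0 0 0 0 0 4" --pt "0 0 0 0 0 6" --pt "0 0 0 0 0 6" --pt "0 0 0 0 0 6" --pt "0 0 0 0 0 6" --pt "0 0 0 0 0 6" --pt "0 0 0 0 0 6" --pt "0 0 0 0 0 3" --pt "0 0 0 0 0 0" --pt "0 0 0 0 0 0"

```text
clock: 7.55
tool_pos: [0.5148, -0.1648, 0.144]
orientation: [-180.0, -0.0, 137.3]
force: [0.1, -0.5, -3.6]
opening: 0.051
gripper_force: 30.0
```

play_rows --pt "0 0 1.5 0 0 0" --pt "0 0 2.5 0 0 0" --pt "0 0 2.5 0 0 0" --pt "0 0 2 0 0 0" --pt "0 0 1 0 0 0" --pt "0 0 0.4 0 0 0" --pt "0 0 0 0 0 0" --pt "0 0 0 0 0 0"

```text
clock: 8.22
tool_pos: [0.5158, -0.165, 0.0463]
orientation: [180.0, 0.0, 137.2]
force: [0.6, 0.0, -2.9]
opening: 0.0511
gripper_force: 30.0
```

play_rows --pt "0 0 0.3 0 0 0" --pt "0 0 0.2 0 0 0" --pt "0 0 0.1 0 0 0" --pt "0 0 0.1 0 0 0" --pt "0 0 0 0 0 0" --pt "0 0 0 0 0 0"

```text
clock: 8.72
tool_pos: [0.5157, -0.1652, 0.0392]
orientation: [180.0, 0.1, 137.2]
force: [0.9, -1.6, 2.9]
opening: 0.0512
gripper_force: 30.0
```

Touching the bench (vertical force flipped). Release.

play_rows --pt "0 0 0 0 0 0" --pt "0 0 0 0 0 0" --pt "0 0 0 0 0 0" --pt "0 0 0 0 0 0" --pt "0 0 0 0 0 0" --pt "0 0 0 0 0 0" --pt "0 0 0 0 0 0" --grip 8.76

```text
clock: 9.3
tool_pos: [0.515, -0.1649, 0.0385]
orientation: [-180.0, -0.0, 137.2]
force: [-1.2, -0.1, 0.2]
opening: 0.0867
gripper_force: 0.0
```

play_rows --pt "0 0 -1 0 0 0" --pt "0 0 -2 0 0 0" --pt "0 0 -3 0 0 0" --pt "0 0 -3 0 0 0" --pt "0 0 -2 0 0 0" --pt "0 0 -1 0 0 0" --pt "0 0 0 0 0 0"

```text
clock: 9.88
tool_pos: [0.5165, -0.1651, 0.1618]
orientation: [179.8, 0.2, 137.2]
force: [-0.0, -0.4, 0.3]
opening: 0.0878
gripper_force: 0.0
```

```bash
python3 -c "
from h import *
s=snapshot('side'); print(sp('side','mallet'),sp('side','mallet_grip'))
t=snapshot('top'); print(sp('top','mallet'),sp('top','mallet_grip')); cv2.imwrite('pics/s3.png',s['frame'][:,:,::-1])
need([.5157-.105*.734,-.1652+.105*.679,.034],137.2)"
```

```text
[([0.5156, -0.1639, -0.0025], 0.75), ([0.5382, -0.3722, 0.0011], 0.63)] [([0.4344, -0.0974, 0.0303], 0.88)]
[([0.519, -0.1676, -0.0007], 0.64)] [([0.4342, -0.0894, 0.0325], 0.73)]
t 10.18 pos [ 0.5143 -0.165   0.1573] rpy [-1.7991e+02 -1.0000e-01  1.3716e+02] F [ 0.7 -0.5 -0. ] op 0.0877 | shift [10.36  0.08 12.35] n 4.0 each [2.59  0.02  3.088] turn [-0.09 -0.1  -0.04]
```

View pics/s3.png

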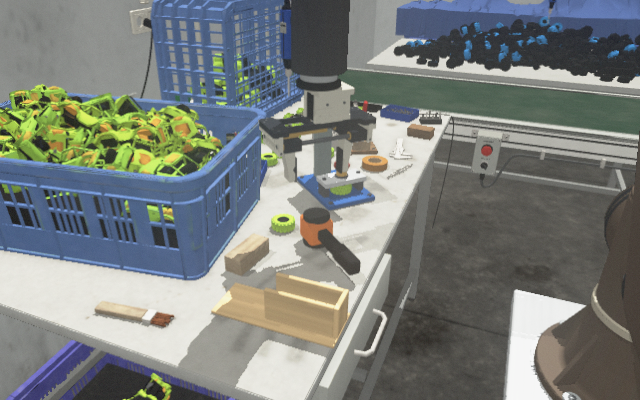

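Mallet stands upright at (317,225), handle end at (358,265); the block and wheel are undisturbed. Now to grip the handle.

play_rows --pt "1.5 0 0 0 0 0" --pt "3 0 0 0 0 0" --pt "3 0 0 0 0 0" --pt "2 0 0 0 0 0" --pt "1 0 0 0 0 0" --pt "0 0 1.5 0 0 0" --pt "0 0 3 0 0 0" --pt "0 0 3 0 0 0" --pt "0 0 2.5 0 0 0" --pt "0 0 1.5 0 0 0" --pt "0 0 0.9 0 0 0" --pt "0 0 0 0 0 0" --pt "0 0 0 0 0 0"

```text
clock: 11.27
tool_pos: [0.4379, -0.0938, 0.0339]
orientation: [-179.9, -0.1, 137.2]
force: [0.1, -0.7, 0.8]
opening: 0.0877
gripper_force: 0.0
```

```bash
python3 -c "
from h import *
need([.437,-.094,.032],137.2)"
```

```text
t 11.27 pos [ 0.4379 -0.0938  0.0339] rpy [-1.7989e+02 -7.0000e-02  1.3717e+02] F [ 0.1 -0.7  0.8] op 0.0877 | shift [ 0.05 -0.07  0.19] n 1.0 each [ 0.05 -0.07  0.19] turn [-0.11 -0.07 -0.03]
```

play_rows --pt "0 0 0.2 0 0 0" --pt "0 0 0 0 0 0" --pt "0 0 0 0 0 0" --pt "0 0 0 0 0 0" --pt "0 0 0 0 0 0" --pt "0 0 0 0 0 0" --pt "0 0 0 0 0 0" --pt "0 0 0 0 0 0" --pt "0 0 0 0 0 0" --pt "0 0 0 0 0 0" --pt "0 0 0 0 0 0" --pt "0 0 0 0 0 0" --pt "0 0 0 0 0 0" --pt "0 0 0 0 0 0" --pt "0 0 0 0 0 0" --grip 1.2

```text
clock: 12.52
tool_pos: [0.4381, -0.0935, 0.0326]
orientation: [180.0, 0.0, 137.2]
force: [-1.0, 0.2, -0.0]
opening: 0.0233
gripper_force: 30.0
```

play_rows --pt "0 0 -0.5 0 0 0" --pt "0 0 -1 0 0 0" --pt "0 0 -2 0 0 0" --pt "0 0 -2 0 0 0" --pt "0 0 -2 0 0 0" --pt "0 0 -1.5 0 0 0" --pt "0 0 -1 0 0 0" --pt "0 0 0 0 0 0" --pt "0 0 0 0 0 0"

```text
clock: 13.27
tool_pos: [0.4378, -0.0935, 0.1327]
orientation: [180.0, 0.0, 137.1]
force: [-0.1, -0.4, -4.0]
opening: 0.0239
gripper_force: 30.0
```

```bash
python3 -c "
from h import *
s=snapshot('side'); print(sp('side','mallet'),sp('side','mallet_grip'),sp('side','punch_top'))
t=snapshot('top'); print(sp('top','mallet'),sp('top','mallet_grip'),sp('top','punch_top'));
f=cv2.resize(s['frame'][100:300,200:440,::-1],None,fx=2.5,fy=2.5); cv2.imwrite('pics/s4.png',f)
c,sn=np.cos(np.radians(43)),np.sin(np.radians(43))
need([.537-.27*c,-.374+.27*sn,.133],137)"
```

```text
[([0.5158, -0.1638, 0.1004], 0.85)] [([0.4378, -0.0976, 0.1292], 0.57)] []
[([0.517, -0.1653, 0.0975], 0.6)] [([0.5381, -0.3759, 0.082], 0.66)] [([0.5379, -0.3772, 0.0844], 0.4)]
t 13.67 pos [ 0.4378 -0.0936  0.1321] rpy [-1.7995e+02 -4.0000e-02  1.3716e+02] F [ 0.2  0.4 -2.1] op 0.0237 | shift [  0.66 -13.74  -0.08] n 4.0 each [ 0.165 -3.435 -0.02 ] turn [-0.05 -0.04  0.16]
```

View pics/s4.png

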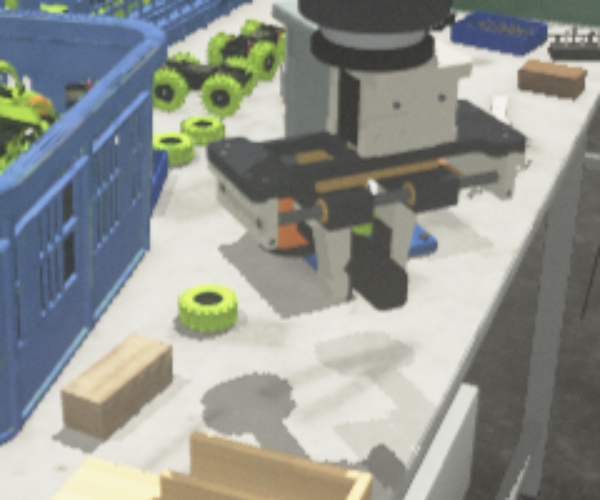

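Mallet held level with the head at the stand side (285,235 in the crop), nothing else moved. Going to the front of the stand.

play_rows --pt "-0.6 -1.0 0 0 0 0" --pt "-1.2 -2.0 0 0 0 0" --pt "-1.6 -2.7 0 0 0 0" --pt "-1.6 -2.7 0 0 0 0" --pt "-1.6 -2.6 0 0 0 0" --pt "-1.2 -1.9 0 0 0 0" --pt "-0.5 -0.8 0 0 0 0" --pt "0 0 0 0 0 0" --pt "0 0 0 0 0 0"

```text
clock: 14.42
tool_pos: [0.4055, -0.2506, 0.1322]
orientation: [-180.0, -0.0, 137.1]
force: [0.3, 0.4, -2.2]
opening: 0.0238
gripper_force: 30.0
```

```bash
python3 -c "
from h import *
s=snapshot('side'); print(sp('side','mallet'),sp('side','punch_top'))
t=snapshot('top'); print(sp('top','mallet'),sp('top','mallet_grip'),sp('top','punch_top'));
f=cv2.resize(s['frame'][50:250,240:440,::-1],None,fx=3,fy=3); cv2.imwrite('pics/s5.png',f)
c,sn=np.cos(np.radians(43)),np.sin(np.radians(43))
need([.537-.106*c,-.374+.106*sn,.133],137)"
```

```text
[([0.484, -0.3216, 0.0966], 0.96)] [([0.536, -0.3705, 0.0804], 0.74)]
[] [] [([0.5394, -0.377, 0.0836], 0.52)]
t 14.77 pos [ 0.4061 -0.2499  0.1327] rpy [1.7999e+02 1.0000e-02 1.3724e+02] F [-0.3  1.  -2.7] op 0.0241 | shift [-7.44 -0.18 -0.03] n 2.0 each [-3.72  -0.09  -0.015] turn [0.01 0.01 0.24]
```

View pics/s5.png

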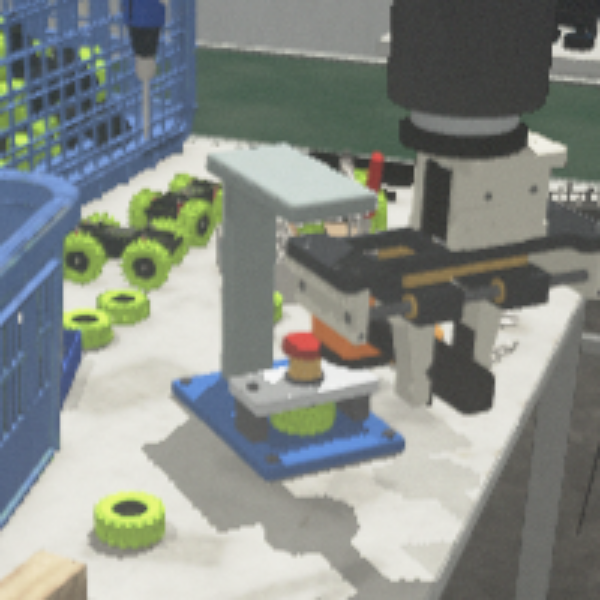

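The head sits just in front of the light at crop (345,330), level with the gap above the red cap (302,345). Entering.

play_rows --pt "-0.6 0 0 0 0 0" --pt "-1.2 -0.1 0 0 0 0" --pt "-1.6 -0.1 0 0 0 0" --pt "-1.6 0 0 0 0 0" --pt "-1.4 0 0 0 0 0" --pt "-0.7 0 0 0 0 0" --pt "-0.3 0 0 0 0 0" --pt "0 0 0 0 0 0" --pt "0 0 -0.7 0 0 0" --pt "0 0 0 0 0 0" --pt "0 0 0 0 0 0"

```text
clock: 15.68
tool_pos: [0.4588, -0.302, 0.1404]
orientation: [180.0, 0.1, 137.2]
force: [0.3, -0.0, -3.8]
opening: 0.0239
gripper_force: 30.0
```

```bash
python3 -c "
from h import *
s=snapshot('side'); print(sp('side','mallet'),sp('side','punch_top'))
f=cv2.resize(s['frame'][50:250,240:440,::-1],None,fx=3,fy=3); cv2.imwrite('pics/s6.png',f)
c,sn=np.cos(np.radians(43)),np.sin(np.radians(43))
need([.537-.106*c,-.374+.106*sn,.14],137)"
```

```text
[([0.5387, -0.3712, 0.1078], 0.81)] [([0.5324, -0.3715, 0.083], 0.53)]
t 15.83 pos [ 0.4586 -0.302   0.1398] rpy [1.7998e+02 2.0000e-02 1.3718e+02] F [-0.1  0.2 -2.5] op 0.0239 | shift [-0.05  0.08 -0.02] n 1.0 each [-0.05  0.08 -0.02] turn [0.02 0.02 0.18]
```

View pics/s6.png

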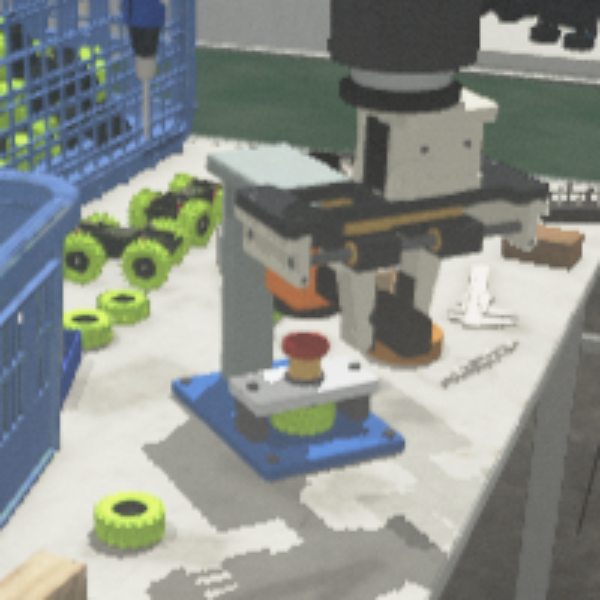

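The head is above the shaded cap (305,345), under the light and not touching. First blow.

play_rows --pt "0 0 4.0 0 0 0" --pt "0 0 -2.0 0 0 0" --pt "0 0 -2.0 0 0 0" --pt "0 0 0 0 0 0" --pt "0 0 0 0 0 0"

```text
clock: 16.25
tool_pos: [0.4594, -0.3023, 0.1404]
orientation: [179.9, 0.1, 137.2]
force: [0.7, -0.5, -3.4]
opening: 0.0238
gripper_force: 30.0
```

```bash
python3 -c "
from h import *
s=snapshot('side'); print(sp('side','mallet'),sp('side','mallet_grip'),sp('side','punch_top'))
c,sn=np.cos(np.radians(43)),np.sin(np.radians(43))
need([.537-.106*c,-.374+.106*sn,.14],137)
s=snapshot('side'); print(sp('side','mallet'),sp('side','punch_top'))"
```

```text
[([0.5388, -0.3711, 0.1024], 0.95)] [([0.4588, -0.3022, 0.1388], 0.96)] [([0.5373, -0.3733, 0.0618], 0.46)]
t 16.45 pos [ 0.4581 -0.302   0.139 ] rpy [-1.7999e+02 -6.0000e-02  1.3716e+02] F [-0.2  0.1 -3. ] op 0.0239 | shift [-0.08  0.11 -0.1 ] n 1.0 each [-0.08  0.11 -0.1 ] turn [-0.01 -0.06  0.16]
[([0.535, -0.3707, 0.1011], 0.82)] [([0.5334, -0.3718, 0.0623], 0.51)]
```

play_rows --pt "0 0 4.17 0 0 0" --pt "0 0 -1.0 0 0 0" --pt "0 0 -1.6 0 0 0" --pt "0 0 -1.5 0 0 0" --pt "0 0 0 0 0 0" --pt "0 0 0 0 0 0"

```text
clock: 17.1
tool_pos: [0.4593, -0.3024, 0.1404]
orientation: [179.9, 0.1, 137.2]
force: [-0.3, 0.4, -2.8]
opening: 0.0244
gripper_force: 30.0
```

```bash
python3 -c "
from h import *
s=snapshot('side'); print(sp('side','mallet'),sp('side','mallet_grip'),sp('side','punch_top'))
f=cv2.resize(s['frame'][50:250,240:440,::-1],None,fx=3,fy=3); cv2.imwrite('pics/s7.png',f)
need([.537,-.374,.14],137)
s=snapshot('side'); print(sp('side','mallet'),sp('side','punch_top'))"
```

```text
[([0.5363, -0.372, 0.1053], 0.84)] [([0.4583, -0.3033, 0.1407], 0.85)] [([0.5338, -0.3743, 0.0635], 0.62)]
t 17.3 pos [ 0.4581 -0.3021  0.1384] rpy [-1.7998e+02 -6.0000e-02  1.3715e+02] F [-0.6 -0.3 -3.2] op 0.0235 | shift [-10.67   0.09  -0.17] n 3.0 each [-3.557  0.03  -0.057] turn [-0.02 -0.06  0.15]
[([0.5357, -0.3738, 0.1008], 0.7)] [([0.5367, -0.3721, 0.0646], 0.44)]
```

View pics/s7.png

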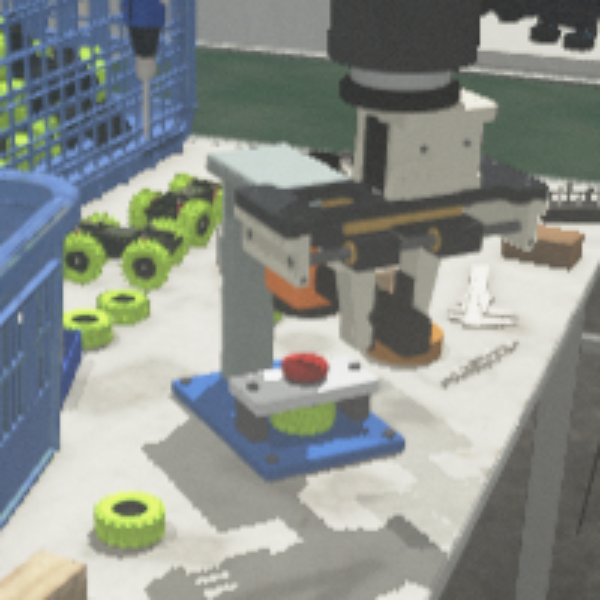

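The cap now sits on the bush at crop (305,367), px (342,172). One slightly deeper blow to make sure it is fully home.

play_rows --pt "0 0 0.3 0 0 0" --pt "0 0 0 0 0 0" --pt "0 0 4.17 0 0 0" --pt "0 0 -1.0 0 0 0" --pt "0 0 -1.6 0 0 0" --pt "0 0 -1.2 0 0 0" --pt "0 0 0 0 0 0" --pt "0 0 0 0 0 0"

```text
clock: 18.12
tool_pos: [0.4592, -0.3024, 0.1334]
orientation: [179.9, 0.1, 137.2]
force: [-0.8, -0.3, -3.1]
opening: 0.0237
gripper_force: 30.0
```

```bash
python3 -c "
from h import *
for i in range(3):
  s=snapshot('side'); print(sp('side','mallet'),sp('side','mallet_grip'),sp('side','punch_top'))
f=cv2.resize(s['frame'][140:200,280:400,::-1],None,fx=6,fy=6,interpolation=cv2.INTER_CUBIC)
for z in(.064,.067):
  a=np.linspace(0,6.28,60); q=proj(s,np.c_[.537+.018*np.cos(a),-.374+.018*np.sin(a),0*a+z]); cv2.polylines(f,[((q-[280,140])*6).astype(int)],True,(0,255,0) if z<.065 else (255,0,255),1)
cv2.imwrite('pics/s8.png',f)
need([.537,-.374,.14],137)"
```

```text
[([0.5974, -0.191, 0.002], 0.73), ([0.5417, -0.3738, 0.1061], 0.66)] [([0.457, -0.3048, 0.1326], 0.87)] [([0.5349, -0.3709, 0.0629], 0.46)]
[([0.5384, -0.3733, 0.1007], 0.9)] [([0.4603, -0.306, 0.131], 0.73)] [([0.5349, -0.3684, 0.0611], 0.7)]
[([0.5381, -0.3746, 0.1036], 0.77)] [([0.4582, -0.3063, 0.1303], 0.6)] [([0.5353, -0.3746, 0.0611], 0.68)]
t 18.72 pos [ 0.4587 -0.3022  0.1321] rpy [-1.7999e+02 -1.0000e-02  1.3717e+02] F [-1.  0. -3.] op 0.0239 | shift [-10.62   0.06  -0.79] n 3.0 each [-3.54   0.02  -0.263] turn [-0.01 -0.01  0.17]
```

View pics/s8.png

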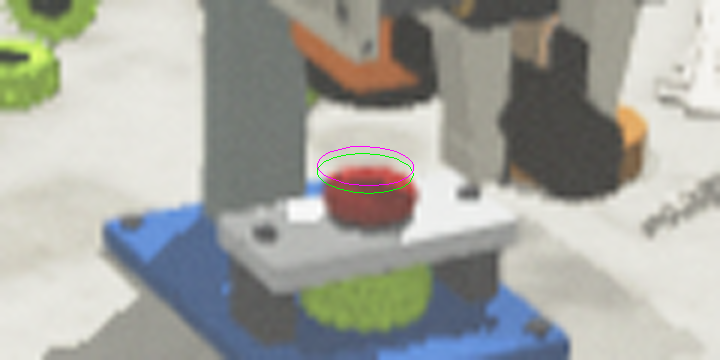

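The cap sits directly on the bush with no shaft showing, at crop (370,195), px (342,172), so the punch is home. Withdrawing and going back to the open bench spot.

play_rows --pt "0.6 0 0 0 0 0" --pt "1.2 0 0 0 0 0" --pt "1.6 0 0 0 0 0" --pt "1.6 0 0 0 0 0" --pt "1.4 0.2 0 0 0 0" --pt "1.0 0.3 0 0 0 0" --pt "0.9 0.8 0 0 0 0" --pt "1.2 2.0 0 0 0 0" --pt "1.6 2.7 0 0 0 0" --pt "1.6 2.7 0 0 0 0" --pt "1.6 2.6 0 0 0 0" --pt "1.0 1.7 0 0 0 0" --pt "0.4 0.7 0 0 0 0" --pt "0 0 0 0 0 0" --pt "0 0 0 0 0 0"

```text
clock: 19.97
tool_pos: [0.4367, -0.0948, 0.1323]
orientation: [180.0, 0.0, 137.2]
force: [-0.6, -1.2, -2.3]
opening: 0.0236
gripper_force: 30.0
```

```bash
python3 -c "
from h import *
need([.438,-.0935,.0326],137.2)
for c in('side','top'):
  for i in range(2): s=snapshot(c); print(sp(c,'mallet'),sp(c,'mallet_grip'))"
```

```text
t 19.97 pos [ 0.4367 -0.0948  0.1323] rpy [180.     0.   137.24] F [-0.6 -1.2 -2.3] op 0.0236 | shift [-0.01  0.18  9.97] n 3.0 each [-3.000e-03  6.000e-02  3.323e+00] turn [0.   0.   0.04]
[([0.5159, -0.163, 0.1032], 0.68)] [([0.4373, -0.0987, 0.1328], 0.9)]
[([0.5161, -0.1674, 0.1012], 0.65)] [([0.4352, -0.0969, 0.1309], 0.9), ([0.5972, -0.1904, -0.003], 0.59)]
[([0.5183, -0.1725, 0.1025], 0.79)] []
[([0.5194, -0.1688, 0.099], 0.87)] []
```

play_rows --pt "0 0 1 0 0 0" --pt "0 0 2 0 0 0" --pt "0 0 2.5 0 0 0" --pt "0 0 2 0 0 0" --pt "0 0 1 0 0 0" --pt "0 0 0.5 0 0 0" --pt "0 0 0.3 0 0 0" --pt "0 0 0.2 0 0 0" --pt "0 0 0.2 0 0 0" --pt "0 0 0.2 0 0 0" --pt "0 0 0.1 0 0 0" --pt "0 0 0 0 0 0" --pt "0 0 0 0 0 0"

```text
clock: 21.65
tool_pos: [0.4369, -0.095, 0.0325]
orientation: [180.0, 0.0, 137.2]
force: [0.1, 0.3, -2.1]
opening: 0.0239
gripper_force: 30.0
```

Not yet touching; a little lower.

play_rows --pt "0 0 0.1 0 0 0" --pt "0 0 0.1 0 0 0" --pt "0 0 0 0 0 0" --pt "0 0 0 0 0 0"

```text
clock: 21.98
tool_pos: [0.4367, -0.0951, 0.0302]
orientation: [-180.0, -0.0, 137.2]
force: [-0.8, 0.2, -2.6]
opening: 0.0239
gripper_force: 30.0
```

play_rows --pt "0 0 0.1 0 0 0" --pt "0 0 0 0 0 0" --pt "0 0 0.1 0 0 0" --pt "0 0 0 0 0 0" --pt "0 0 0 0 0 0"

```text
clock: 22.4
tool_pos: [0.4368, -0.0949, 0.0285]
orientation: [180.0, 0.0, 137.2]
force: [-2.9, 2.4, 5.0]
opening: 0.0239
gripper_force: 30.0
```

```bash
python3 -c "
from h import *
need([.438,-.0935,.0326],137.2)
for c in('side',):
  for i in range(2): s=snapshot(c); print(sp(c,'mallet'),sp(c,'mallet_grip'))
f=cv2.resize(s['frame'][160:320,240:440,::-1],None,fx=4,fy=3.75,interpolation=cv2.INTER_CUBIC); cv2.imwrite('pics/s9.png',f)"
```

```text
t 22.4 pos [ 0.4368 -0.0949  0.0285] rpy [1.7999e+02 1.0000e-02 1.3718e+02] F [-2.9  2.4  5. ] op 0.0239 | shift [ 0.01  0.19 -0.41] n 1.0 each [ 0.01  0.19 -0.41] turn [ 0.01  0.01 -0.02]
[([0.5155, -0.1653, -0.0005], 0.79)] [([0.4345, -0.0973, 0.0284], 0.92)]
[([0.5154, -0.1647, 0.0], 0.65)] [([0.4346, -0.0956, 0.0291], 0.65), ([0.6087, -0.055, 0.0016], 0.43)]
```

View pics/s9.png

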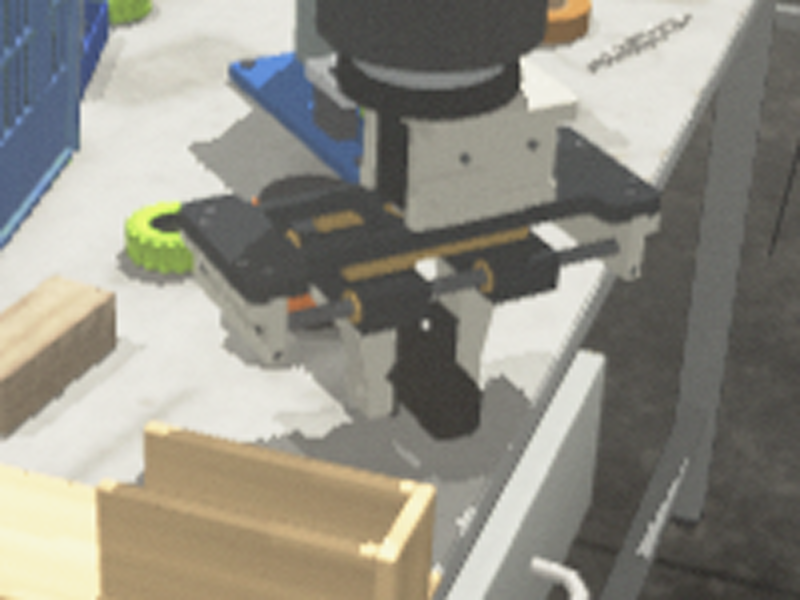

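In contact, with the head about 2.5° up (the gripper sits 3.5 mm low). I level it before releasing.

play_rows --pt "0 0 -0.12 0 0.8 0" --pt "0 0 -0.12 0 0.8 0" --pt "0 0 -0.11 0 0.8 0" --pt "0 0 0 0 0 0" --pt "0 0 0 0 0 0" --pt "0 0 0 0 0 0"

```text
clock: 23.2
tool_pos: [0.4376, -0.0951, 0.032]
orientation: [179.9, -2.3, 137.2]
force: [2.0, -1.1, 2.4]
opening: 0.024
gripper_force: 30.0
```

play_rows --pt "0 0 0 0 0 0" --pt "0 0 0 0 0 0" --pt "0 0 0 0 0 0" --pt "0 0 0 0 0 0" --pt "0 0 0 0 0 0" --pt "0 0 0 0 0 0" --pt "0 0 0 0 0 0" --pt "0 0 0 0 0 0" --pt "0 0 0 0 0 0" --grip 7

```text
clock: 23.95
tool_pos: [0.4367, -0.0951, 0.0317]
orientation: [180.0, -2.4, 137.2]
force: [-0.2, 0.0, 0.2]
opening: 0.0693
gripper_force: 0.0
```

play_rows --pt "0 0 -0.7 0 0 0" --pt "0 0 -1.5 0 0 0" --pt "0 0 -2.5 0 0 0" --pt "0 0 -3 0 0 0" --pt "0 0 -3 0 0 0" --pt "0 0 -3 0 0 0" --pt "0 0 -2.5 0 0 0" --pt "0 0 -1 0 0 0" --pt "0 0 0 0 0 0" --pt "0 0 0 0 0 0"

```text
clock: 24.78
tool_pos: [0.4419, -0.0999, 0.204]
orientation: [179.9, -2.4, 137.2]
force: [-0.6, -0.5, -0.9]
opening: 0.0702
gripper_force: 0.0
```

```bash
python3 -c "
from h import *
need([.438,-.0935,.0326],137.2)
for c in('side','top'):
  s=snapshot(c)
  for t in('mallet','mallet_grip','wood_block','loose_wheel','punch_top'): print(c,t,sp(c,t))
  if c=='side': cv2.imwrite('pics/s10.png',s['frame'][:,:,::-1])"
```

```text
t 24.78 pos [ 0.4419 -0.0999  0.204 ] rpy [179.93  -2.37 137.16] F [-0.6 -0.5 -0.9] op 0.0702 | shift [ 0.02  0.18 17.15] n 5.0 each [0.004 0.036 3.43 ] turn [ 0.07 -2.37 -0.05]
side mallet [([0.515, -0.1656, -0.0025], 0.83)]
side mallet_grip []
side wood_block [([0.6085, -0.0557, -0.0012], 0.92), ([0.4362, -0.0982, 0.0291], 0.39)]
side loose_wheel [([0.539, -0.3696, 0.002], 0.42)]
side punch_top [([0.5336, -0.3705, 0.0654], 0.63)]
top mallet []
top mallet_grip [([0.4359, -0.0889, 0.0327], 0.63)]
top wood_block []
top loose_wheel []
top punch_top [([0.537, -0.3772, 0.0639], 0.6)]
```

View pics/s10.png

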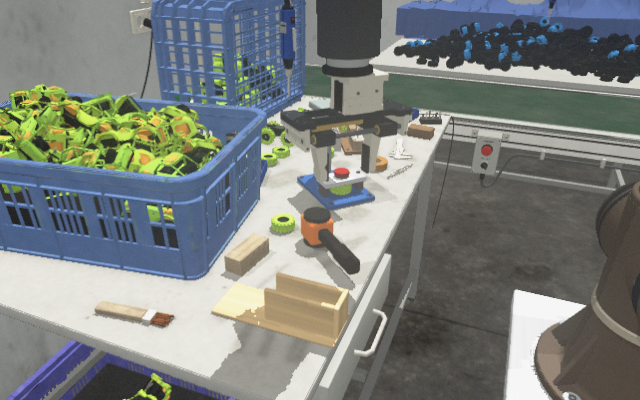

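The mallet stands upright and free at (317,228). The cap is down at (342,172), the block (247,254) and wheel (283,224) are unmoved, and the gripper is clear.

```bash
python3 -c "
from plant import *
print(close_job())"
```

```text
the job is handed in; nothing more can be done
None
```

The job is handed in at about 25 s of the 61 s: three brisk mallet blows drove the punch home (cap on the bush in the last picture), the mallet stands free on its striking face on the open bench, and the block and wheel were not moved.

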